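# Push the oven tray home and shut the oven

### The arm

A 6-joint arm with a two-finger parallel gripper is mounted at the origin on the work surface. World frame = base frame: x ahead of the robot, y to its left, z up, the work surface at z = 0. Lengths are in mm, angles in rad, forces in N, time in s.
With the tool pointing down it reaches from about 325 to 850 mm from the base axis. Payload 4.4 kg.
Tool frame: the origin (TCP) lies on the centre line of the jaws, within the pads' length; the fingertips stand ahead of it and the grasp point (between the pads) is the TCP (bot.tip_extent is the z of the fingertips in the tool frame, in mm); z points along the fingers, y is the direction in which the jaws open and shut (so a half turn about z gives the same grasp; the last joint's range is limited). The gripper opens to 94 mm and grips with 3 to 60 N. Pads are 16 mm wide; open, the fingers measure 119 mm over their backs; the gripper's body (75 mm by 177 mm) begins 78 mm behind the grasp point.
Start: joints at [-1.357, 0.207, 1.542, -0, 1.393, -0.15], TCP at [205.126, -537.169, 224.447] pointing down, gripper open.
Joint ranges: [-2.73, 2.73], [-0.86, 2.22], [0.23, 2.46], [-1.11, 4.25], [0.08, 2.63], [-2.82, 2.82]. Speed limits (rad/s): [2.79, 2.79, 3.14, 3.14, 3.14, 3.14].

### API

Orientations are given as [roll, pitch, yaw] about the fixed x, y, z axes, in that order (R = Rz(yaw) Ry(pitch) Rx(roll)).
In Python, from rig import bot, fingers, solver, sensors, vision, order, finder gives the robot as it stands. Calls block until the motion is done:
- bot.move_pose(position, orientation): joint-space move of the TCP to a pose.
- bot.move_straight(position, orientation=None, speed=150): straight line of the TCP; orientation=None keeps the orientation; speed is the mean speed in mm/s.
- bot.move_joints(angles): joint-space move.
- fingers.ungrasp() and fingers.grasp(grasp_force=None): open the fingers fully, or close them until they stop; grasp_force is the grip in N (None keeps the last).
- bot.wait(seconds).
- solver.inverse_kinematics(position, orientation): joint angles nearest the present ones, or None.
- sensors.state(): the state.
- vision.snapshot(name): name is "scene" or "top" or "wrist"; returns (picture, depth): 420x560x3 uint8, red, green, blue; 420x560 float32, mm along the optical axis (not along the pixel's ray), 0 where there is no reading.
- vision.camera_params(name): a dict with "K" (3x3 intrinsics, pixels), "dist" ([k1, k2, p1, p2, k3] as OpenCV has them; the pictures are not rectified), "R" (3x3) and "t" (3): a world point X has camera coordinates R X + t. Camera axes: x right, y down, z forward; pixel columns grow to the right and rows downward; lengths in mm; the calibration is good to about 2 mm. A picture is of the moment at which its call begins: read the wrist's pose just before it. camera_params takes no time and is no camera call; for the wrist camera it gives the pose at the moment of the call.
A pose or a line that the arm cannot do raises bot.Unreachable and nothing moves.
- order.hand_in(): hands the job in, once; it reports no verdict.
Trained networks look in the newest picture that a camera, given by its name, has taken for a name from the list of things; names that differ only in an ending like _2 or _b are one class to them, and where a whole thing is asked for, a point or a joint stands for the part that bears it (a point fixed in the world has none). Each returns a list of dicts, best first, with "p" (0 to 1); they miss things now and then, are a little off and sometimes report something else, mostly with a low value. They report only what shows in the picture. A call takes as long as a camera call.
- finder.look_for(camera, target): "at" ([x, y, z] in mm, in world coordinates, good to about 4 mm: the middle of the surface that is visible of it).
- finder.cut_out(camera, target): "mask" (420x560 bool, what is visible of it).
- finder.landmark_of(camera, target): "at" ([x, y, z] in mm, in world coordinates, good to about 4 mm: a listed point, or the origin of a listed thing).
The state is a dict: "t": time; "joints": joint angles; "qd": joint speeds; "joint_efforts": joint torques, N m; "tcp_pos": TCP position; "tool_rot": TCP orientation; "wrist_force": force on the tool from outside, world axes, zero at the start; "wrist_torque": the same for the moment, N m; "width": finger opening in mm.
Only numpy, scipy, OpenCV 4.12 (cv2) and the standard library are available. Lean on these libraries where they do the work, as an engineer would, in place of code of your own. Each camera call takes 0.05 s, during which the arm holds its last target. There are 200 camera calls.

### The job

The toaster oven has been left with its door half down and its baking tray sticking out. Pull the door all the way down, slide the tray straight back until it is fully home against the stop at the rear, then push the door back up until it is fully shut and let go. The ramekin must stay standing in the tray, and the tongs and the glass salsa bowl on the counter must stay where they are.

Things in the scene. Friction and masses are not known exactly. Their poses are not given: they have to be found in the camera images.
- oven: Steel toaster oven fixed to the counter. Origin on the counter under the middle of the open mouth; x points level into the oven, y left as one looks in, z up. Case: x 0 to 270, y -230 to 150, roof top z = 210 mm; three knobs at y = -190 stand out 16 mm in front. The tray lies on side ledges at z = 130 mm, between side guides with 4 mm of play each side; rear stop face at x = 225 mm.
- oven_mouth (a point): Middle of the open mouth at tray height: oven x = 0, y = 0, z = 130 mm. The mouth reaches from y = -138 to 138 mm and from z = 55 mm (oven floor) to 195 mm (underside of the roof, 15 mm thick).
- door (a joint): Angle of the oven's bottom-hinged glass door in rad: 0 = shut (upright), 1.57 = all the way down (level, at its stop). The hinge is stiff: the door stays at any angle where it is left; moving it takes 2 to 4 N downward and up to 7 N upward at the handle bar.
- door_hinge (a point): Middle of the hinge line, fixed: at oven x = -8, y = 0, z = 50 mm. The line runs along the oven's y. The panel is 14 mm thick, 290 mm wide and reaches from the hinge line to 155 mm from it.
- door_handle (a point): Middle of the handle: round steel bar 12 mm thick, 200 mm long, parallel to the hinge, in the panel's plane, 200 mm from the hinge line; a 39 mm gap lies between it and the panel's free edge; a 10 mm rod holds each end. At door angle a it is 200*sin(a) mm in front of and 200*cos(a) mm above the hinge. It can be pinched from above at any angle, one finger in front, one behind.
- tray: Loose aluminium baking tray, 210 mm deep (its x), 240 mm wide (its y), 22 mm high, 4 mm walls, about 0.45 kg, on the oven's ledges. Origin at the centre of its underside, axes nearly parallel to the oven's. At the start its front sticks out of the mouth by 15 to 48 mm; home, touching the rear stop, its origin is at oven x = 120 mm and its front 15 mm inside the mouth.
- tray_front (a point): Middle of the outer face of the tray's front wall, 11 mm above the tray's underside (141 mm above the counter): the place to push.
- ramekin: Loose white ceramic ramekin, 76 mm across and 40 mm high, 0.16 kg, standing in the tray within 65 mm of its middle. Origin at the centre of its foot.
- tongs: stainless steel tongs, 260 mm long, lying flat on the counter; bystander, origin at the middle of the underside
- salsa_bowl: empty glass salsa bowl, 116 mm across, 50 mm high; bystander, origin at the centre of its foot

How it is judged:
By the outcome, as a careful person would: the job done as asked, in the order asked, and still so for the second after the job is handed in, with the robot touching nothing.
It also fails if it takes over 53 s, if anything falls off the work surface, if the arm or the gripper's body presses on something with over 40 N, if the wrist force passes 120 N, or if a joint passes its speed limit or range.

## Working session

There is one attempt and no reset: what is moved stays moved. The work goes in short steps, each a Python script; the robot and the scene stay as the last script left them, time stands still between calls to the robot, and variables do not carry over. Pictures are saved under pics/ and viewed, about 8 in all and at most 12, crops included, and the job is handed in when it is done.

```bash
ls; mkdir -p pics; python3 - <<'E'
from rig import bot, fingers, solver, sensors, vision, order, finder
import cv2, numpy as np
print(bot.tip_extent, sensors.state())
ims=[]
for c in ("scene","top"):
    im,d=vision.snapshot(c); cv2.imwrite(f"pics/{c}0.png",im[:,:,::-1]); np.save(f"pics/{c}0.npy",d)
    for t in ("oven_mouth","door_hinge","door_handle","tray","tray_front","ramekin","tongs","salsa_bowl","oven"):
        r=finder.landmark_of(c,t); print(c,t,[(np.round(x["at"],1).tolist(),round(x["p"],2)) for x in r[:2]])
    ims.append(im)
print(sensors.state()["t"])
E
```

```text
pics
19.0 {'t': 0.0, 'joints': array([-1.35646644e+00,  2.07391502e-01,  1.54293550e+00, -3.45674700e-05,
        1.39353307e+00, -1.50510057e-01]), 'qd': array([-0.00107995,  0.00120676,  0.00180075, -0.00140206,  0.00040259,
       -0.00341757]), 'joint_efforts': array([-6.83619510e-04, -3.70882952e+01, -2.81418979e+01,  6.97416603e-02,
        3.61330539e-02, -1.74868901e-04]), 'tcp_pos': array([ 204.9674998 , -536.40137408,  223.31572998]), 'tool_rot': array([-3.13934577e+00, -3.06355206e-04,  3.64845730e-01]), 'wrist_force': array([ 0.07265361, -0.5507691 , -0.20154302]), 'wrist_torque': array([ 0.00841264, -0.0485845 ,  0.02483899]), 'width': 94.02632949579358}
scene oven_mouth [([488.9, 335.2, -1.3], 0.56)]
scene door_hinge [([601.6, -58.2, 51.3], 0.61)]
scene door_handle [([513.1, 22.0, 207.7], 0.79)]
scene tray [([660.5, -102.6, 128.3], 0.66)]
scene tray_front [([580.7, -32.0, 135.6], 0.94)]
scene ramekin [([688.4, -67.3, 136.0], 0.57)]
scene tongs [([490.6, 337.4, 0.1], 0.95)]
scene salsa_bowl []
scene oven [([609.6, -62.7, -1.8], 0.95), ([604.7, -61.3, 50.9], 0.21)]
top oven_mouth [([609.1, -61.8, 129.4], 0.65)]
top door_hinge []
top door_handle [([517.1, 20.0, 208.9], 0.94)]
top tray []
top tray_front [([578.3, -36.5, 134.9], 0.67), ([490.6, 335.8, 3.1], 0.27)]
top ramekin []
top tongs [([607.8, -62.9, 127.4], 0.62), ([607.4, -64.8, 3.5], 0.61)]
top salsa_bowl []
top oven [([610.6, -66.3, 3.4], 0.84), ([582.3, -36.2, 134.7], 0.36)]
1.0
```

View images.

View pics/scene0.png

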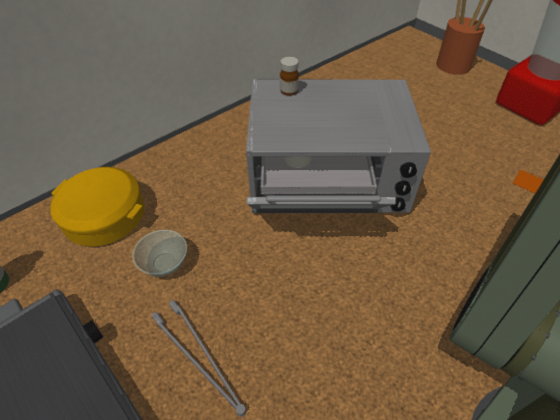

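View pics/top0.png

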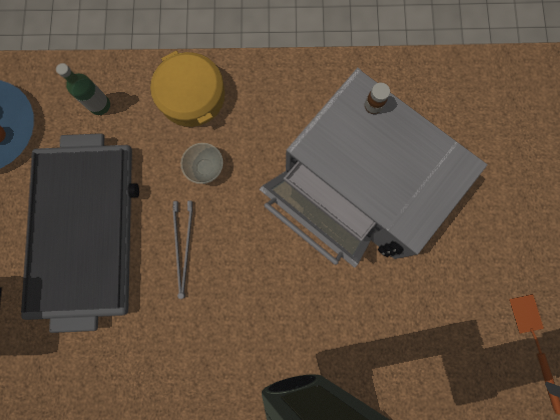

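The scene view shows the half-open door with its bar at about (320,200), and the tray and ramekin inside. The top view shows the oven at about (390,160), turned about 42°, with the bar running from (268,207) to (340,258). The tongs at (183,250) and the bowl at (203,163) are well clear. Next I'll refine the oven pose from depth and check that the arm can reach with a constant 40° tilt.

```bash
cat >> h.py <<'E'
yaw=-0.7075; o=np.array([611.1,-62.1]); ex=np.array([np.cos(yaw),np.sin(yaw)]); ey=np.array([-ex[1],ex[0]])
def toO(W): return np.concatenate([((W[...,:2]-o)@ex)[...,None],((W[...,:2]-o)@ey)[...,None],W[...,2:3]],-1)
def toW(p): return np.r_[o+p[0]*ex+p[1]*ey,p[2]]
def ori(phi,sgn=1,wide=False):
    X=np.r_[ex,0]; K=np.array([0,0,1.])
    z=np.sin(phi)*X-np.cos(phi)*K; y=sgn*(np.r_[ey,0] if wide else np.cos(phi)*X+np.sin(phi)*K)
    return Ro.from_matrix(np.c_[np.cross(y,z),y,z]).as_euler("xyz")
def tz(phi): return np.array([np.sin(phi),0,-np.cos(phi)])
def bar(a): return np.array([-8-200*np.sin(a),0,50+200*np.cos(a)])
E
python3 - <<'E'
from h import *
for cam in("top","scene"):
  O=toO(cloud(cam,np.load(f"pics/{cam}0.npy")))
  r=np.hypot(O[...,0]+8,O[...,2]-50)
  b=O[(abs(O[...,1])<90)&(O[...,0]<-80)&(r>185)&(r<215)]
  print(cam,len(b),np.median(b,0), np.percentile(b[:,2],[5,95]),"a",np.median(np.arctan2(-8-b[:,0],b[:,2]-50)))
for wide in(0,1):
 for sgn in (1,-1):
  for phi in (0.5,.6,.7,.8,.9,1.0):
   res=[]
   for p in [bar(.63)-tz(phi)*120,bar(.63)-tz(phi)*6,bar(1.1)-tz(phi)*6,bar(1.58)-tz(phi)*6,bar(1.58)-tz(phi)*80,bar(.3)-tz(phi)*6,bar(0)-tz(phi)*6,np.array([-60,0,141])-19*tz(phi),np.array([10,0,141])-19*tz(phi)]:
     q=solver.inverse_kinematics(toW(p),ori(phi,sgn,wide)); res.append(None if q is None else np.round(q,2).tolist())
   print(wide,sgn,phi,"".join("x" if q is None else "o" for q in res), res[3],res[6],res[8])
E
```

```text
top 1186 [-193.03907949   -1.54424883    1.79689434] [ -2.63231794 216.02176256] a 1.8107681416594295
scene 1807 [-1.92277439e+02  6.88678722e-02  1.99814006e+00] [ -1.03036518 216.37148831] a 1.8078863190526422
0 1 0.5 ooooooooo [0.25, 0.11, 2.17, -0.68, 0.67, 1.46] [-0.08, 0.03, 1.76, -0.35, 0.97, 0.77] [-0.1, 0.16, 1.84, -0.41, 0.77, 0.85]
0 1 0.6 ooooooooo [0.32, 0.14, 2.2, -0.89, 0.67, 1.7] [-0.05, 0.0, 1.82, -0.47, 0.88, 0.88] [-0.06, 0.14, 1.9, -0.57, 0.68, 1.02]
0 1 0.7 ooooooooo [0.38, 0.18, 2.22, -1.09, 0.7, 1.94] [-0.01, -0.02, 1.88, -0.61, 0.8, 1.02] [-0.03, 0.14, 1.95, -0.78, 0.62, 1.23]
0 1 0.8 oooxooooo None [0.02, -0.02, 1.94, -0.79, 0.74, 1.2] [0.01, 0.15, 2.0, -1.03, 0.58, 1.49]
0 1 0.9 ooxxxooxx None [0.06, -0.02, 1.99, -1.0, 0.7, 1.41] None
0 1 1.0 oxxxxxxxx None None None
0 -1 0.5 ooooooooo [0.25, 0.11, 2.17, -0.68, 0.67, -1.68] [-0.08, 0.03, 1.76, -0.35, 0.97, -2.38] [-0.1, 0.16, 1.84, -0.41, 0.77, -2.29]
0 -1 0.6 ooooooooo [0.32, 0.14, 2.2, -0.89, 0.67, -1.44] [-0.05, 0.0, 1.82, -0.47, 0.88, -2.26] [-0.06, 0.14, 1.9, -0.57, 0.68, -2.13]
0 -1 0.7 ooooooooo [0.38
[... 689 characters left out ...]
14, 1.95, -0.78, 0.62, -0.34]
1 1 0.8 oooxooooo None [0.02, -0.02, 1.94, -0.79, 0.74, -0.37] [0.01, 0.15, 2.0, -1.03, 0.58, -0.08]
1 1 0.9 ooxxxooxx None [0.06, -0.02, 1.99, -1.0, 0.7, -0.16] None
1 1 1.0 oxxxxxxxx None None None
1 -1 0.5 oooxxoooo None [-0.08, 0.03, 1.76, -0.35, 0.97, 2.34] [-0.1, 0.16, 1.84, -0.41, 0.77, 2.42]
1 -1 0.6 ooxxxoooo None [-0.05, 0.0, 1.82, -0.47, 0.88, 2.45] [-0.06, 0.14, 1.9, -0.57, 0.68, 2.59]
1 -1 0.7 xxxoxooxo [0.38, 0.18, 2.22, -1.09, 0.7, -2.77] [-0.01, -0.02, 1.88, -0.61, 0.8, 2.59] [-0.03, 0.14, 1.95, -0.78, 0.62, 2.8]
1 -1 0.8 xxxxoxoxx None [0.02, -0.02, 1.94, -0.79, 0.74, 2.77] None
1 -1 0.9 xxxxxxxxx None None None
1 -1 1.0 xxxxxxxxx None None None
```

```bash
cat >> h.py <<'E'
PHI=0.6; DEL=10
def go(p,phi=PHI,speed=150,**k): bot.move_straight(toW(np.asarray(p)),ori(phi,**k),speed=speed)
def st(msg=""):
    s=sensors.state(); print(msg,"t",round(s["t"],2),"tcpO",toO(np.array(s["tcp_pos"])).round(1),"F",np.round(s["wrist_force"],1),"w",round(s["width"],1)); return s
def tcpbar(a): return bar(a)-DEL*tz(PHI)
E
python3 - <<'E'
from h import *
A=[]
for cam in("top","scene"):
  O=toO(cloud(cam,np.load(f"pics/{cam}0.npy")))
  r=np.hypot(O[...,0]+8,O[...,2]-50)
  b=O[(abs(O[...,1])<90)&(O[...,0]<-80)&(r>185)&(r<215)&(O[...,2]>150)]
  A.append(np.median(np.arctan2(-8-b[:,0],b[:,2]-50))); print(cam,len(b),np.median(b,0),A[-1])
a=A[1]
s=sensors.state(); p=np.array(s["tcp_pos"]); p[2]=400
bot.move_straight(p,speed=300); st("up")
bot.move_pose(toW(bar(a)-tz(PHI)*190),ori(PHI)); st("pre")
go(bar(a)-tz(PHI)*90); st("near")
for c in ("scene","wrist"):
    im,d=vision.snapshot(c); cv2.imwrite(f"pics/{c}1.png",im[:,:,::-1]); np.save(f"pics/{c}1.npy",d)
    if c=="scene": print([ (x["at"],x["p"]) for x in finder.landmark_of(c,"door_handle")])
E
```

```text
top 428 [-128.94557605   -1.64942634  213.95932947] 0.6321715107209758
scene 690 [-1.31242517e+02  1.89479402e-01  2.14359648e+02] 0.6429905499450348
up t 1.73 tcpO [-2.000e-01 -6.246e+02  3.983e+02] F [ 0.5  0.2 -0.2] w 93.9
pre t 4.11 tcpO [-2.347e+02 -2.000e-01  3.670e+02] F [-0.4 -0.3  0.1] w 93.9
near t 4.92 tcpO [-1.784e+02  2.000e-01  2.851e+02] F [-0.4  0.4 -1.1] w 93.9
[([515.3, 20.1, 211.0], 0.58)]
```

View pics/wrist1.png

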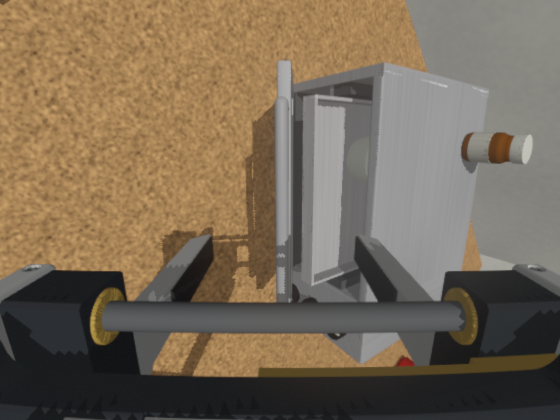

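The wrist view shows the bar vertical at column 283, centred between the fingertips (about 200 and 365). I'll grasp it and pull the door down.

```bash
python3 - <<'E'
from h import *
a=0.637
go(tcpbar(a),speed=120); st("at")
fingers.grasp(15); st("grip")
for b in np.linspace(a,1.585,9)[1:]:
    go(tcpbar(b),speed=70); s=st(f"{b:.2f}")
    if np.linalg.norm(s["wrist_force"])>35: print("high force"); break
im,d=vision.snapshot("scene"); cv2.imwrite("pics/scene2.png",im[:,:,::-1]); np.save("pics/scene2.npy",d)
O=toO(cloud("scene",d)); 
b=O[(abs(O[...,1])<110)&(O[...,0]<-60)&(O[...,0]>-155)&(O[...,2]>20)&(O[...,2]<120)]
print(len(b),np.percentile(b[:,2],[5,50,95]),np.polyfit(b[:,0],b[:,2],1))
E
```

```text
at t 5.89 tcpO [-132.5    0.3  219.6] F [ 0.2 -0.7 -0.5] w 93.8
grip t 7.12 tcpO [-1.335e+02 -1.000e-01  2.183e+02] F [-3.5  4.4  0.2] w 11.3
0.76 t 7.62 tcpO [-1.509e+02  1.000e-01  2.039e+02] F [-1.5  0.9  1.3] w 11.5
0.87 t 8.11 tcpO [-167.8    0.2  185.7] F [ 0.1  1.5 -0.3] w 11.4
0.99 t 8.6 tcpO [-181.4    0.2  166.9] F [ 3.3  0.5 -3.5] w 11.1
1.11 t 9.09 tcpO [-193.     0.3  146.6] F [ 5.2 -0.9 -3.4] w 11.3
1.23 t 9.58 tcpO [-2.021e+02  2.000e-01  1.246e+02] F [ 5.9 -1.5 -4.8] w 11.6
1.35 t 10.07 tcpO [-2.086e+02  2.000e-01  1.017e+02] F [ 8.  -1.9 -6. ] w 11.4
1.47 t 10.57 tcpO [-2.124e+02  2.000e-01  7.830e+01] F [ 8.5 -3.1 -6.8] w 11.5
1.58 t 11.06 tcpO [-212.     0.8   56.9] F [ 4.  -3.6  6.8] w 11.6
2412 [53.08850343 55.27507291 57.92901252] [-1.81695989e-02  5.35301698e+01]
```

View pics/scene2.png

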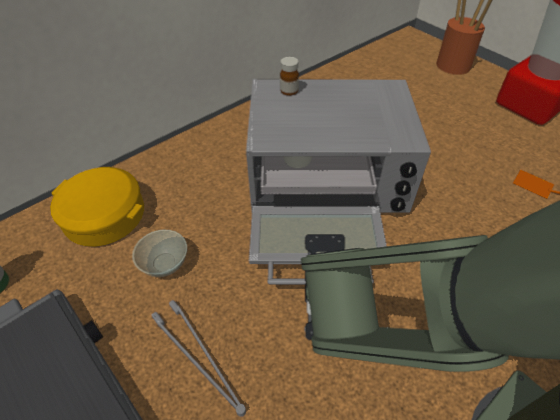

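Door is level (panel slope ≈ 0, top surface about z 55–57) and rests on its stop. The scene view shows it flat at (318,235) with the bar at (290,280). Next I'll release, close the fingers and push the tray in.

```bash
python3 - <<'E'
from h import *
fingers.ungrasp(); st("open")
p=toO(np.array(sensors.state()["tcp_pos"]))
go(p-90*tz(PHI),speed=150); fingers.grasp(15); st("closed")
off=np.array([-12.5*np.cos(PHI),0,0])-19*tz(PHI)
P=lambda x: np.array([x,0,136])+off
go(P(-70),speed=180); s=st("pre"); F0=np.array(s["wrist_force"])
go(P(-46),speed=50); st("c")
x=-46
for x in [-30,-15,0,11]:
    go(P(x),speed=40); s=st(x); 
    f=-(np.array(s["wrist_force"])-F0)[:2]@ex
    if f>20: print("early",f); break
else:
    while x<21:
        x+=1.5; go(P(x),speed=20); s=sensors.state(); f=-(np.array(s["wrist_force"])-F0)[:2]@ex; print(x,round(f,1),toO(np.array(s["tcp_pos"])).round(1)-P(0).round(1))
        if f>14: break
im,d=vision.snapshot("scene"); cv2.imwrite("pics/scene3.png",im[:,:,::-1]); 
st("end")
E
```

```text
open t 12.42 tcpO [-213.6   -0.    55.4] F [0.1 0.1 0.3] w 94.1
closed t 14.58 tcpO [-264.4   -0.   129.7] F [0.4 0.7 1. ] w 0.5
pre t 15.71 tcpO [-91.9  -0.3 151.1] F [0.3 0.6 0. ] w 0.4
c t 16.34 tcpO [-66.9  -0.2 151.5] F [0.  0.2 0.4] w 0.8
-30 t 16.89 tcpO [-5.090e+01 -1.000e-01  1.515e+02] F [-0.2  0.3 -0.3] w 0.2
-15 t 17.42 tcpO [-3.590e+01 -1.000e-01  1.516e+02] F [-1.3  0.5 -0.8] w 0.3
0 t 17.94 tcpO [-2.100e+01 -1.000e-01  1.516e+02] F [-1.   0.4 -0.6] w 0.3
11 t 18.37 tcpO [ -9.9  -0.  151.7] F [-1.6  0.9 -0.3] w 0.4
12.5 3.8 [12.2 -0.1 -0.1]
14.0 4.2 [13.7 -0.  -0.1]
15.5 4.0 [15.3 -0.  -0.1]
17.0 2.9 [16.9 -0.  -0.1]
18.5 3.2 [18.5 -0.  -0.1]
20.0 7.8 [19.3  0.1 -0.2]
21.5 15.9 [19.7  0.3 -0.2]
end t 20.17 tcpO [ -1.4   0.4 151.5] F [-11.8  10.    7. ] w 0.3
```

```bash
python3 - <<'E'
from h import *
p=toO(np.array(sensors.state()["tcp_pos"]))
go([p[0]-25,0,p[2]],speed=80)
go([-240,0,175],speed=250)
fingers.ungrasp(); st()
im,d=vision.snapshot("scene"); cv2.imwrite("pics/scene4.png",im[:,:,::-1])
O=toO(cloud("scene",d))
t=O[(abs(O[...,1])<105)&(O[...,0]<60)&(O[...,0]>-70)&(O[...,2]>133)&(O[...,2]<150)]
f=t[(t[:,0]<25)]
print(len(f),np.percentile(f,[1,5,25,50],0).round(1).tolist())
for l in (-1,1):
    g=f[f[:,1]*l>20]; print(l,len(g),np.percentile(g[:,0],[5,25,50]).round(1))
for t in("tray_front","tray","ramekin"): print(t,[(toO(np.array(x["at"])).round(1),round(x["p"],2)) for x in finder.landmark_of("scene",t)[:2]])
c=im[60:240,220:440]; cv2.imwrite("pics/crop4.png",cv2.resize(c,None,fx=3,fy=3)[:,:,::-1])
E
```

```text
t 23.11 tcpO [-240.   -0.  175.] F [ 0.   0.1 -0.4] w 94.0
525 [[11.4, -102.9, 133.3], [12.1, -94.7, 134.0], [13.5, -53.4, 137.4], [14.8, 0.1, 141.6]]
-1 210 [14.  15.2 15.9]
1 213 [11.6 12.7 13.4]
tray_front [(array([ 13.3,   4.1, 138.4]), 0.75)]
tray [(array([121.9,   0.2, 129.1]), 0.6)]
ramekin []
```

View pics/crop4.png

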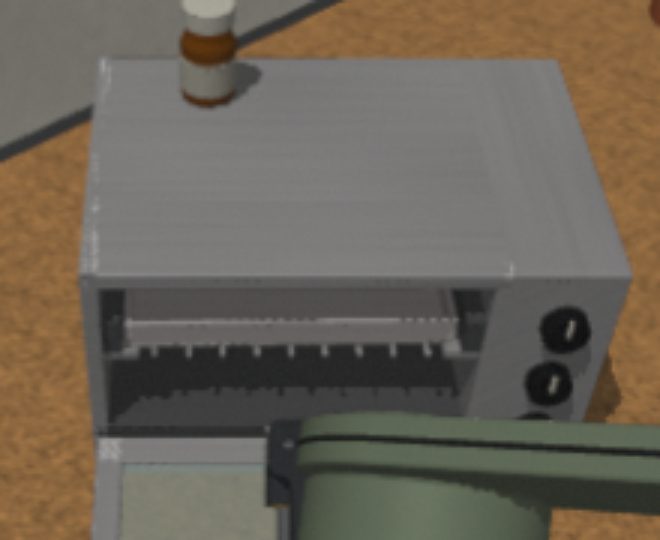

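```bash
python3 - <<'E'
from h import *
for ph in (0.9,0.8):
    try: go([-200,0,215],phi=ph,speed=150); break
    except bot.Unreachable: print("no",ph)
st(); P=vision.camera_params("wrist")
im,d=vision.snapshot("wrist"); cv2.imwrite("pics/wrist5.png",im[:,:,::-1])
R=[(t,[(toO(np.array(x["at"])).round(1),round(x["p"],2)) for x in finder.landmark_of("wrist",t)[:2]]) for t in("tray_front","ramekin")]; print(R)
O5=toO(cloud("wrist",d,P))
_,ds=vision.snapshot("scene"); O4=toO(cloud("scene",ds))
for n,O in (("scene0",toO(cloud("scene",np.load("pics/scene0.npy")))),("scene4",O4),("wrist5",O5)):
    t=O[(abs(O[...,1])<112)&(O[...,0]<25)&(O[...,0]>-50)&(O[...,2]>134)&(O[...,2]<149)]
    bins=[]
    for y in range(-100,101,20):
        g=t[abs(t[:,1]-y)<10]
        if len(g)>8: bins.append((y,np.median(g[:,0])))
    bins=np.array(bins); print(n,bins.round(1).tolist(), np.polyfit(bins[:,0],bins[:,1],1) if len(bins)>2 else "")
    r=O[(O[...,1]>-180)&(O[...,1]<-142)&(abs(O[...,0])<15)&(O[...,2]>80)&(O[...,2]<190)]; l=O[(O[...,1]>140)&(O[...,1]<148)&(abs(O[...,0])<15)&(O[...,2]>80)&(O[...,2]<190)]
    ro=O[(abs(O[...,1])<140)&(abs(O[...,0])<15)&(O[...,2]>197)&(O[...,2]<207)]
    print(" case front x right/left",len(r),np.median(r[:,0]),len(l),np.median(l[:,0]),"roof front",len(ro),np.polyfit(ro[:,1],ro[:,0],1) if len(ro)>5 else "")
E
```

```text
t 23.83 tcpO [-2.004e+02  1.000e-01  2.145e+02] F [0.3 0.4 0.7] w 93.8
[('tray_front', [(array([ 18.4,  -2.9, 139.7]), 0.61), (array([ -3.3,  -4.3, 131.2]), 0.53)]), ('ramekin', [(array([118.6,  41.2, 134.3]), 0.81)])]
scene0 [[-100.0, -7.2], [-80.0, -7.7], [-60.0, -8.2], [-40.0, -6.2], [-20.0, -6.7], [0.0, -7.9], [20.0, -7.4], [40.0, -9.5], [60.0, -7.9], [80.0, -6.8], [100.0, -7.0]] [-7.69095976e-04 -7.50484882e+00]
 case front x right/left 660 1.8929825621286798 121 1.0911554185560046 roof front 433 [-0.00315049  1.69058808]
scene4 [[-100.0, 17.0], [-80.0, 16.2], [-60.0, 15.7], [-40.0, 15.3], [-20.0, 15.5], [0.0, 14.9], [20.0, 14.5], [40.0, 14.0], [60.0, 13.4], [80.0, 13.0], [100.0, 12.7]] [-0.02015816 14.749414  ]
 case front x right/left 671 1.8733691352004707 123 1.010947855686907 roof front 427 [-0.00453139  1.64272888]
wrist5 [[-100.0, 16.1], [-80.0, 15.8], [-60.0, 15.4], [-40.0, 15.0], [-20.0, 14.7], [0.0, 14.4], [20.0, 13.9], [40.0, 13.5], [60.0, 13.2], [80.0, 13.1], [100.0, 12.4]] [-0.01802991 14.32342332]
 case front x right/left 692 1.4476943494398888 606 0.7937665754684071 roof front 1587 [-5.41799874e-04  9.57633891e-01]
```

View pics/wrist5.png

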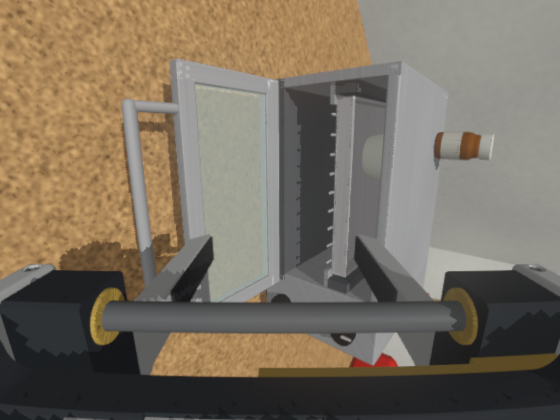

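The wrist view shows the ramekin standing at about (375,155). Depth from both cameras agrees that the tray is turned by about 1°: the right rear corner is home and the left side is about 3.5 mm short. I'll push on the left part of the front wall to square it.

```bash
python3 - <<'E'
from h import *
fingers.grasp(15)
off=np.array([-12.5*np.cos(PHI),0,0])-19*tz(PHI)
P=lambda x,y: np.array([x,y,136])+off
go(P(-50,85),speed=200); s=st("pre"); F0=np.array(s["wrist_force"])
go(P(10,85),speed=100); x=10
while x<25:
    x+=1.5; go(P(x,85),speed=25); s=sensors.state(); f=-(np.array(s["wrist_force"])-F0)[:2]@ex; print(x,round(f,1),(toO(np.array(s["tcp_pos"]))-P(0,85)).round(1))
    if f>16: break
p=toO(np.array(sensors.state()["tcp_pos"]))
go([p[0]-30,85,p[2]],speed=120)
go([-200,0,215],phi=0.9,speed=250); fingers.ungrasp(); st()
P=vision.camera_params("wrist")
im,d=vision.snapshot("wrist"); cv2.imwrite("pics/wrist6.png",im[:,:,::-1])
print([(toO(np.array(x["at"])).round(1),round(x["p"],2)) for x in finder.landmark_of("wrist","ramekin")[:2]])
O5=toO(cloud("wrist",d,P))
_,ds=vision.snapshot("scene"); O4=toO(cloud("scene",ds))
for n,O in (("scene",O4),("wrist",O5)):
    t=O[(abs(O[...,1])<112)&(O[...,0]<25)&(O[...,0]>-50)&(O[...,2]>134)&(O[...,2]<149)]
    b=np.array([(y,np.median(g[:,0])) for y in range(-100,101,20) if len(g:=t[abs(t[:,1]-y)<10])>8])
    print(n,b.round(1).tolist(),np.polyfit(b[:,0],b[:,1],1))
E
```

```text
pre t 26.43 tcpO [-71.6  84.4 151.1] F [ 0.  -1.  -0.2] w 0.1
11.5 1.1 [11.1  0.1 -0. ]
13.0 0.9 [13.   0.1  0.1]
14.5 0.4 [14.6 -0.   0. ]
16.0 1.5 [16.1 -0.1 -0. ]
17.5 0.9 [17.5 -0.  -0.1]
19.0 4.5 [18.5  0.3 -0.1]
20.5 5.9 [19.8  0.8 -0.1]
22.0 6.6 [21.1  1.3 -0.1]
23.5 13.3 [21.3  1.3 -0.1]
25.0 21.3 [21.4  1.4 -0.2]
 t 32.52 tcpO [-200.   -0.  215.] F [-0.3  0.4  0.9] w 94.0
[(array([118.8,  44.1, 133. ]), 0.56)]
scene [[-100.0, 17.0], [-80.0, 17.0], [-60.0, 16.5], [-40.0, 16.5], [-20.0, 16.7], [0.0, 16.6], [20.0, 16.5], [40.0, 16.3], [60.0, 16.3], [80.0, 16.3], [100.0, 16.1]] [-3.94831638e-03  1.65064942e+01]
wrist [[-100.0, 16.5], [-80.0, 16.5], [-60.0, 16.3], [-40.0, 16.2], [-20.0, 16.3], [0.0, 16.2], [20.0, 16.1], [40.0, 16.1], [60.0, 16.1], [80.0, 16.2], [100.0, 16.0]] [-2.31508049e-03  1.62281800e+01]
```

The tray is now square and home: its front is about 15.2 mm behind the case front across the full width. Next I'll shut the door.

```bash
python3 - <<'E'
from h import *
go(bar(1.57)-tz(PHI)*80,speed=200); go(tcpbar(1.565),speed=120); st("at")
fingers.grasp(25); st("grip")
for b in np.r_[np.linspace(1.565,0.0,10)[1:],-0.015]:
    go(tcpbar(b),speed=90); s=st(f"{b:.2f}")
    if np.linalg.norm(s["wrist_force"])>40: print("high force"); break
im,d=vision.snapshot("scene"); cv2.imwrite("pics/scene7.png",im[:,:,::-1])
O=toO(cloud("scene",d))
for z in (80,120,160,195):
    b=O[(abs(O[...,1])<130)&(O[...,0]<30)&(O[...,0]>-60)&(abs(O[...,2]-z)<8)]; print(z,len(b),np.median(b[:,0]))
E
```

```text
at t 34.1 tcpO [-213.6    0.3   59.8] F [0.3 1.1 0.1] w 94.5
grip t 35.34 tcpO [-213.6   -0.    59.5] F [ 0.7 -0.2 -0.2] w 11.6
1.39 t 35.88 tcpO [-2.111e+02 -1.000e-01  9.380e+01] F [-3.6  3.7  2.5] w 11.2
1.22 t 36.41 tcpO [-2.031e+02 -1.000e-01  1.268e+02] F [-9.3  8.8  5.7] w 11.2
1.04 t 36.94 tcpO [-1.898e+02 -1.000e-01  1.575e+02] F [-15.3  13.9   8.8] w 10.8
0.87 t 37.48 tcpO [-168.6   -0.   187.2] F [-14.6  10.2  10.6] w 10.9
0.70 t 38.01 tcpO [-1.427e+02 -1.000e-01  2.122e+02] F [-6.7  5.4  6.8] w 11.2
0.52 t 38.54 tcpO [-1.136e+02 -1.000e-01  2.322e+02] F [-3.4  3.3  4.5] w 11.4
0.35 t 39.08 tcpO [-8.170e+01 -2.000e-01  2.465e+02] F [-1.1  1.1  1.9] w 11.3
0.17 t 39.61 tcpO [-4.800e+01 -2.000e-01  2.551e+02] F [ 2.3 -0.9 -1.5] w 11.2
0.00 t 40.14 tcpO [-1.350e+01 -2.000e-01  2.578e+02] F [ 2.6 -0.6 -4.8] w 11.0
-0.01 t 40.39 tcpO [-12.3  -0.3 257.6] F [-5.2  5.   2.6] w 10.9
80 649 -12.246450503603883
120 614 -10.552975704003767
160 671 -10.428063994420857
195 498 -13.319666815574069
```

View pics/scene7.png

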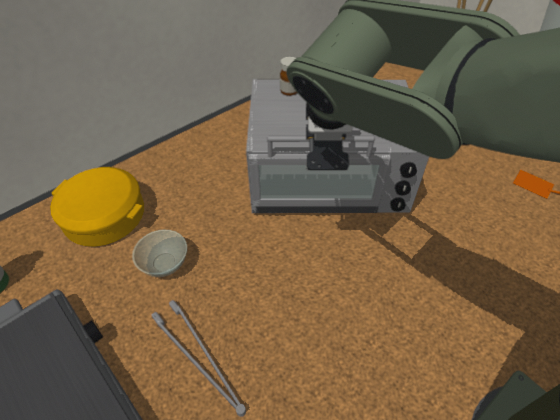

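```bash
python3 - <<'E'
from h import *
go(tcpbar(-0.03),speed=60); st("press")
fingers.ungrasp(); st("open")
p=toO(np.array(sensors.state()["tcp_pos"])); go(p-120*tz(PHI),speed=180); st("clear")
im,d=vision.snapshot("scene"); cv2.imwrite("pics/scene8.png",im[:,:,::-1])
O=toO(cloud("scene",d))
b=O[(abs(O[...,1])<90)&(abs(O[...,0])<60)&(O[...,2]>235)&(O[...,2]<262)]; print("bar",len(b),np.median(b,0))
for z in (80,120,160,195):
    b=O[(abs(O[...,1])<140)&(abs(O[...,1])>122)&(O[...,0]<30)&(O[...,0]>-60)&(abs(O[...,2]-z)<8)]; print(z,len(b),np.median(b[:,0]))
E
```

```text
press t 40.69 tcpO [-1.180e+01 -2.000e-01  2.572e+02] F [-17.1  12.4   8.6] w 11.5
open t 42.01 tcpO [ -7.6   0.  258.2] F [-0.6  0.2  0.2] w 93.9
clear t 42.83 tcpO [-7.560e+01 -3.000e-01  3.561e+02] F [-0.4 -0.1 -0.8] w 93.8
bar 290 [-10.52808436  50.33508504 254.78756598]
80 78 -13.471741798297002
120 84 -13.263659545740932
160 95 -13.05187989164427
195 101 -13.23690528636422
```

View pics/scene8.png

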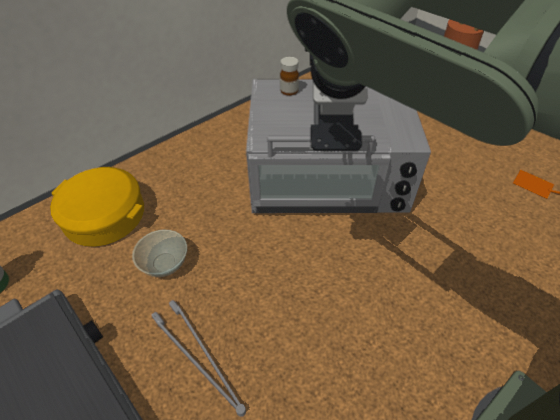

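The door is upright: its frame face lies at x ≈ -13.2 mm at every height, and the gripper is well clear. Handing in.

```bash
python3 - <<'E'
from h import *
order.hand_in(); st("done")
E
```

```text
the job is handed in; nothing more can be done
the job is handed in; nothing more can be done
```

The job is done and handed in at about 43 s. I pulled the door fully down by its handle bar, slid the tray home, pushed the door shut, let go and backed the gripper clear.

- **Tray:** The first push failed my check. The tray was turned about 1°, with its left side about 3.5 mm short of home. I pushed again on the left of the front wall, and both cameras then showed it square, about 15 mm inside the mouth across its full width.
- **Door:** After release the panel face was upright to within 0.5 mm from bottom to top. It had pushed back with about 20 N against its stop just before I let go.
- **Ramekin:** It was last seen standing in the tray (viewed after the first push, found again by the network after the second), before the door was shut. I did not check it again after that.
- **Tongs and bowl:** They looked unmoved in the last picture.
- **Forces:** No wrist reading I took was above about 25 N.

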